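# Charge the deburring tumbler and re-dock the catch tray

## Task

Carry the blue catch tray by its bar to the green tumbler and tip it so that all six metal blanks go into the hopper. Then set the empty tray down flat in its V-shaped dock, spout facing out, pushed fully home against the back stop and both flanks, and let go. Leave the spray bottle, the tape measure and the wood offcut where they are.

Things in the scene. Friction and masses are not known exactly. Their poses are not given: they have to be found in the camera images.
- tray: Blue plastic catch tray with six loose blanks in it; 0.26 to 0.46 kg empty, blanks 0.46 kg more. Origin: centre of its underside, z up. Floor 130 (x) by 120 (y) mm, 4 thick; side and rear walls 40 high, 4 thick, outer faces y = +-60 and x = +65. Both rear (+x) corners are cut at 45 degrees (x 65, y +-30 to x 35, y +-60). Front (-x) is the open spout. Slides freely on the bench.
- tray_lip (a point): Middle of the tip of the tray's pouring lip, 88 mm in front (tray -x) of the tray's origin and 13 mm above its underside. The lip is 120 mm wide along y and slopes up 25 degrees outward from the floor's front edge at x = -65; there is no front wall. The blanks slide out over it when the tray is tipped spout-down by some 60 degrees.
- tray_grip (a point): Middle of the tray's black bail bar, 95 mm above the underside, over the tray's middle: the place to grip from above. The bar is 14 mm thick along the tray's x, 22 mm high (z 84 to 106) and 120 mm free length along the tray's y, between two steel posts (outer faces y = +-66). Axes as the tray's.
- hopper: Green vibratory tumbler, fixed to the bench, with a square steel feed hopper open at the top. Origin: centre of its foot on the bench, z up. Outside 230 by 230 mm, 130 mm high.
- hopper_mouth (a point): Centre of the hopper's mouth, at rim height, 130 mm above the bench. The mouth is about 205 by 205 mm inside; its steel walls slope in to a 110 by 110 mm floor 48 mm above the bench.
- dock: Dock fixed to the bench: a dark-steel back stop between two aluminium flanks at 45 degrees, a V open to the dock's -x (towards the robot), 32 mm high, no base plate under the tray. Origin: on the bench, where the tray's origin lies when fully home (rear on the stop, cut corners on both flanks); the tray's axes then match the dock's, spout facing out. Push in along the dock's +x.
- dock_stop (a point): Middle of the back stop's front face, 65 mm beyond the dock's origin along its +x, 16 mm above the bench. The flanks' inner faces run from x 65, y +-30 to x 17, y +-78 in the dock's frame. Behind the stop, from x 75 to 160, is a stub of a delivery chute 80 mm wide, up to 120 mm high.
- blank0_mid (a point): Centre of a brass-coloured round blank, 26 mm diameter, 26 mm high, 110 g, loose in the tray at the start.
- blank1_mid (a point): Centre of an aluminium square blank, 24 x 24 x 28 mm, 43 g, loose in the tray at the start.
- blank2_mid (a point): Centre of a brass-coloured round blank, 26 mm diameter, 26 mm high, 110 g, loose in the tray at the start.
- blank3_mid (a point): Centre of an aluminium square blank, 24 x 24 x 28 mm, 43 g, loose in the tray at the start.
- blank4_mid (a point): Centre of a brass-coloured round blank, 26 mm diameter, 26 mm high, 110 g, loose in the tray at the start.
- blank5_mid (a point): Centre of an aluminium square blank, 24 x 24 x 28 mm, 43 g, loose in the tray at the start.
- sprayer: Bystander: green spray bottle with yellow head, 64 mm diameter, 181 mm high; origin at the centre of its underside.
- tape: Bystander: yellow tape measure, 70 x 35 x 62 mm; origin at the centre of its underside.
- offcut: Bystander: pale wood offcut, 100 x 60 x 38 mm; origin at the centre of its underside.
Things that resemble listed ones, but are neither listed nor needed, are in the scene too. What is shaped like the dock but orange is not meant. There is more than one size of the tray; the job needs the larger.

How it is judged:
By the outcome, as a careful person would: the job done as asked, in the order asked, and still so for the second after the job is handed in, with the robot touching nothing.
It also fails if it takes over 64 s, if anything falls off the work surface, if the arm or the gripper's body presses on something with over 40 N, if the wrist force passes 120 N, or if a joint passes its speed limit or range.

## Robot

A 7-joint arm with a two-finger parallel gripper is mounted at the origin on the work surface. World frame = base frame: x ahead of the robot, y to its left, z up, the work surface at z = 0. Lengths are in m, angles in rad, forces in N, time in s.
With the tool pointing down it reaches from about 0.4 to 0.85 m from the base axis. Payload 10.4 kg.
Tool frame: the origin (TCP) lies on the centre line of the jaws, within the pads' length; the fingertips stand 11 mm ahead of it and the grasp point (between the pads) lies 8 mm behind it (tip_reach is the distance from the TCP to the fingertips, in m); z points along the fingers, y is the line along which they close (so a half turn about z gives the same grasp; the last joint's range is limited). The gripper opens to 85 mm and grips with 20 to 120 N. Pads are 22 mm wide; open, the fingers measure 114 mm over their backs; the gripper's body (76 mm by 85 mm) begins 54 mm behind the grasp point. The pads swing forward as they close: fully open they stand 13 mm farther back than shut.
Start: joints at [1.229, 0.332, -0.065, 1.46, 0.022, 1.35, -0.088], TCP at [0.196, -0.594, 0.242] pointing down, gripper open.
Joint ranges: [-2.6, 2.6], [-0.5, 2.12], [-1.47, 1.34], [0.16, 2.42], [-1.27, 4.41], [0.06, 2.06], [-2.6, 2.6]. Speed limits (rad/s): [2.22, 2.22, 2.79, 2.79, 3.14, 3.14, 3.14].

## Interface

Orientations are given as a unit quaternion [x, y, z, w].
In Python, from workcell import get_obs, camera, hand_in, tip_reach gives the robot as it stands. The module is installed in compiled form; this text tells all that it offers.
- The arm moves only by the tool move_arm, never from a script. Its argument "plan" is a list of rows, each an object with "delta_pos": the shift along the tool's x, y, z in m, a list of three; "turn": the turn, a rotation vector about the tool's x, y, z in rad, a list of three; "fingers": the closure, from 0 (fully open) to 1 (shut). A call has 1 to 12 rows; each row is the pose to reach, as a shift and turn from the pose commanded when the call began, along the tool's axes at that moment; what a row does not reach only later rows make up. A row lasts 1/8 s, in which the tool goes at most 62.5 mm and 10.7 degrees, less where a joint would pass 70% of its speed; a pose out of reach is approached as far as the arm can. A call with a gripper value outside its range is refused whole. The fingers move at their own pace and stop on an object; "force" is the grip in N (left out, the last holds). Time passes only in rows, so rows that repeat a pose let the fingers close. It gives the time, the measured TCP pose, the force, the opening and the grip force at its end, in the units of the state.
- get_obs(): the state, without advancing time (a new reading comes with each control period).
- camera(name): name is "scene" or "side" or "wrist"; returns a dict with "color" (480x640x3 uint8, red, green, blue), "range_z" (480x640 float32, m along the optical axis (not along the pixel's ray), 0 where there is no reading), "fx", "fy", "cx", "cy" (pixels), "R" (3x3) and "t" (3): a world point X has camera coordinates R X + t; the wrist camera has in their place "tool_from_camera" (4x4, takes a point from camera to tool coordinates, whose origin is the TCP and whose axes are the flange's). Camera axes: x right, y down, z forward; pixel columns grow to the right and rows downward; lengths in m; the calibration is good to about 2 mm. A picture is of the moment at which its call begins: read the wrist's pose just before it.
- hand_in(): hands the job in; it is judged then, once.
The state is a dict: "clock": time; "joint_pos": joint angles; "joint_velocities": joint speeds; "tau": joint torques, N m; "position": TCP position; "ee_rot": TCP orientation; "ft_force": force on the tool from outside, world axes, zero at the start; "torque": the same for the moment, N m; "grip_width": opening from 0.0 (shut) to 1.0 (fully open); "grasp_force": force on a finger pad.
Only numpy, scipy, OpenCV 4.12 (cv2) and the standard library are available. Lean on these libraries where they do the work, as an engineer would, in place of code of your own. Each camera call takes 0.05 s, during which the arm holds its last target. There are 200 camera calls.

## Working session

There is one attempt and no reset: what is moved stays moved. The work goes in short steps, Python scripts to look and compute and a tool call to move; the robot and the scene stay as the last step left them, time stands still between calls to the robot, and variables do not carry over. Pictures are saved under pics/ and viewed, at most 11 in all, crops included, and the job is handed in when it is done.

Besides the shell and the picture viewer there is one more tool, called after ">>>" by a JSON object that holds its "fn" and its "kwargs", one argument or row to a line. move_arm: Moves the arm, as the interface text tells. Its arguments: {"type":"object","properties":{"plan":{"type":"array","items":{"type":"object","properties":{"delta_pos":{"type":"array","items":{"type":"number"}},"turn":{"type":"array","items":{"type":"number"}},"fingers":{"type":"number"}}}},"force":{"type":"number"}},"required":["plan"]}

```bash
mkdir -p pics; python3 - <<'E'
from workcell import *
import cv2,numpy as np
o=get_obs();print(o['clock'],o['position'],o['ee_rot'],tip_reach if not callable(tip_reach) else tip_reach())
for n in('scene','side'):
    c=camera(n);np.savez(f'{n}0.npz',**c);cv2.imwrite(f'pics/{n}0.png',c['color'][:,:,::-1]);print(n,(-c['R'].T@c['t']).round(3),c['fx'])
E
```

```text
0.0 [ 0.19576599 -0.59317505  0.2415465 ] [ 9.87320819e-01  1.58735993e-01 -1.46884691e-04 -6.81126168e-04] 0.011
scene [1.132 0.616 1.005] 521.0564224719957
side [-0.246  0.649  0.86 ] 496.8561761178647
```

View pics/scene0.png

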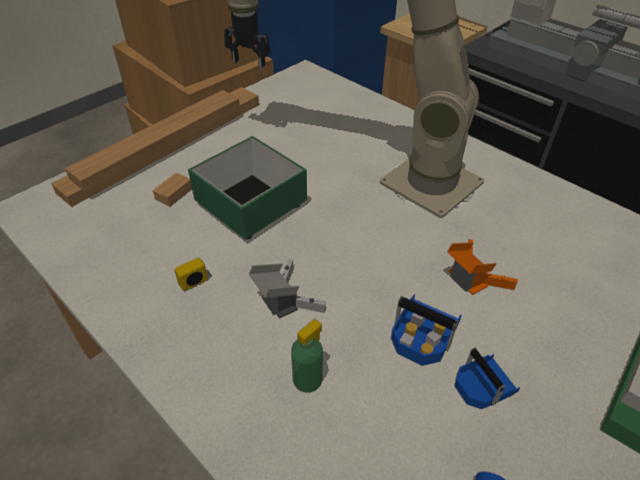

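View pics/side0.png

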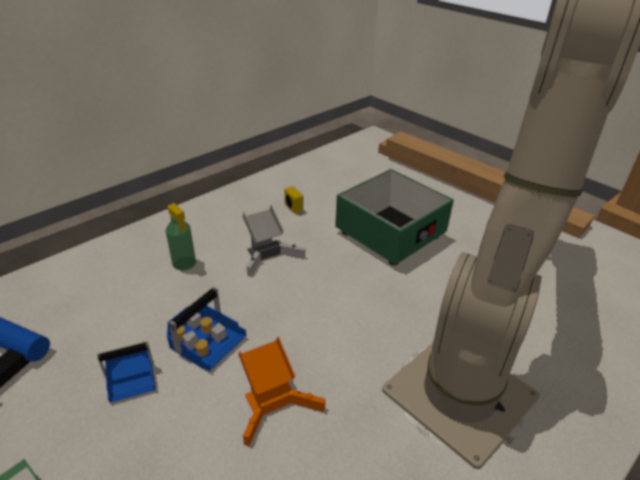

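The scene view shows the loaded tray at about (425,330) and the small empty tray at (487,380). The grey dock is at (285,290) and the green hopper at (248,188). The sprayer is at (307,360), the tape at (190,273) and the offcut at (172,190). Next I'll measure them with the depth data from both views.

```bash
cat > h.py <<'E'
import numpy as np,cv2
def load(n): return dict(np.load(n))
def cloud(c,box=None,R=None,t=None):
    z=c['range_z'];v,u=np.nonzero(z>0)
    if box: 
        m=(u>=box[0])&(u<box[2])&(v>=box[1])&(v<box[3]);u,v=u[m],v[m]
    d=z[v,u];P=np.c_[(u-c['cx'])/c['fx']*d,(v-c['cy'])/c['fy']*d,d]
    W=(P-c['t'])@c['R']
    return W,c['color'][v,u].astype(int),u,v
def rect(p): return cv2.minAreaRect(p[:,:2].astype(np.float32)*1000)
E
python3 - <<'E'
from h import *
B={'scene':dict(tray=(370,280,468,370),hop=(180,130,315,245),dock=(240,250,335,325),spr=(285,310,335,400),tape=(170,250,212,295),off=(148,165,194,210)),
'side':dict(tray=(160,280,250,370),hop=(330,165,460,265),dock=(235,200,310,275),spr=(160,195,200,275),tape=(280,180,308,218))}
A={}
for n in B:
    c=load(n+'0.npz')
    for k,b in B[n].items():
        W,C,u,v=cloud(c,b);A.setdefault(k,[]).append((W,C))
        m=W[:,2]>.012
        print(n,k,'bench',np.median(W[W[:,2]<.008][:,2]).round(4),W[m].min(0).round(3),W[m].max(0).round(3))
for k in ('hop','off','tape'):
    for W,C in A[k]:
        top=W[:,2].max(); z0={'hop':.13,'off':.038,'tape':.062}[k]
        m=abs(W[:,2]-z0)<.005; print(k,rect(W[m]),m.sum())
for W,C in A['tray']:
    blue=(C[:,2]>C[:,0]*1.6)&(C[:,2]>60)
    print('blue',rect(W[blue]),blue.sum())
    bar=(W[:,2]>.086)&(W[:,2]<.112);print('bar',rect(W[bar]),bar.sum(),W[bar].mean(0))
    mid=blue&(abs(W[:,2]-.04)<.004);print('rim',rect(W[mid]))
for W,C in A['dock']:
    m=(W[:,2]>.026)&(W[:,2]<.036);print('dock32',rect(W[m]),m.sum())
    q=W[:,2]>.045;print('chute',rect(W[q]),q.sum(),W[q].mean(0))
import matplotlib
E
python3 - <<'E'
from h import *
# top-down map of dock+tray region
img=np.full((600,800,3),60,np.uint8)
x0,y0,s=.35,-.25,1000
for n in('scene','side'):
    W,C,u,v=cloud(load(f'{n}0.npz'))
    m=W[:,2]>.015;W,C=W[m],C[m]
    i=np.argsort(W[:,2]);W,C=W[i],C[i]
    px=((W[:,1]+.35)*s*1).astype(int);py=((W[:,0]-.3)*s).astype(int)
    k=(px>=0)&(px<799)&(py>=0)&(py<599)
    for d in((0,0),(0,1),(1,0),(1,1)): img[py[k]+d[0]-0*1,px[k]+d[1]]=C[k][:,::-1]
cv2.imwrite('pics/top.png',img)
E
```

```text
scene tray bench 0.0001 [0.285 0.233 0.012] [0.553 0.431 0.11 ]
scene hop bench 0.0 [ 0.322 -0.71   0.012] [ 0.58  -0.194  0.137]
scene dock bench 0.0 [ 0.538 -0.06   0.012] [0.726 0.21  0.184]
scene spr bench -0.0001 [0.704 0.168 0.012] [0.768 0.233 0.185]
scene tape bench 0.0 [ 0.709 -0.216  0.012] [ 0.783 -0.171  0.067]
scene off bench 0.0001 [ 0.531 -0.555  0.012] [ 0.64  -0.404  0.134]
side tray bench 0.0004 [0.272 0.232 0.012] [0.549 0.379 0.115]
side hop bench -0.0007 [ 0.053 -0.701  0.012] [0.655 0.034 0.33 ]
side dock bench -0.0003 [ 0.53  -0.204  0.012] [0.769 0.105 0.117]
side spr bench -0.0005 [0.697 0.171 0.012] [0.756 0.234 0.185]
side tape bench -0.0005 [ 0.704 -0.214  0.012] [ 0.781 -0.17   0.066]
hop ((453.51959228515625, -314.15704345703125), (237.0675811767578, 236.90792846679688), 89.38719177246094) 1153
hop ((450.86041259765625, -314.1839599609375), (239.17507934570312, 234.2471466064453), 89.48545837402344) 1001
off ((576.6072387695312, -486.72509765625), (104.62957763671875, 119.3158950805664), 14.530318260192871) 484
tape ((746.0806884765625, -194.790298461914
[... 833 characters left out ...]
46094), (126.2608871459961, 122.53800964355469), 13.082769393920898)
dock32 ((612.4267578125, 11.41064453125), (172.355224609375, 113.09524536132812), 76.41600799560547) 306
chute ((668.2437744140625, 84.52364349365234), (263.0583190917969, 87.62125396728516), 75.6342544555664) 1173 [0.65286208 0.00735377 0.08757224]
dock32 ((649.7822265625, -58.73162841796875), (149.2176971435547, 328.651611328125), 47.88865661621094) 356
chute ((652.9191284179688, -72.04974365234375), (109.12351989746094, 258.38751220703125), 7.343041896820068) 960 [ 0.64556808 -0.00553015  0.07794646]Traceback (most recent call last):
  File "<stdin>", line 23, in <module>
ModuleNotFoundError: No module named 'matplotlib'
```

View pics/top.png

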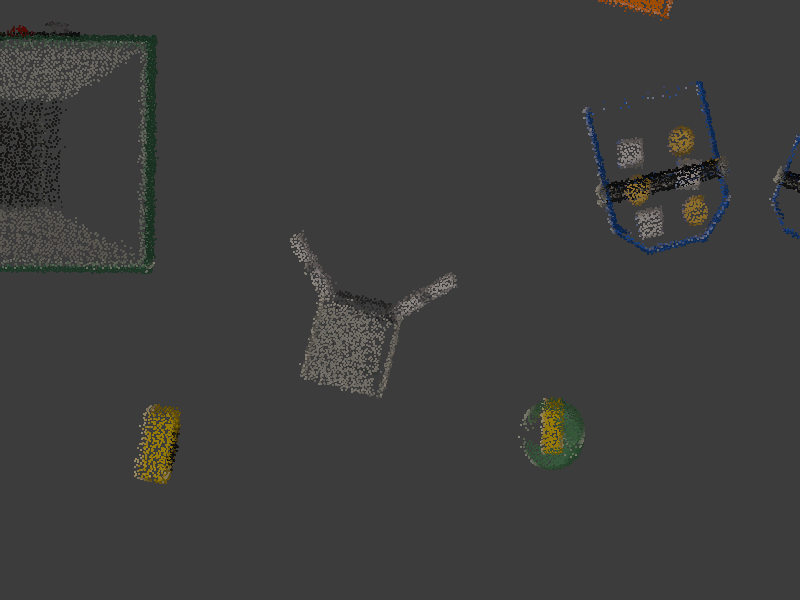

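The top-down map (1 px = 1 mm) shows the loaded tray's bar middle at (662,180), with a yaw of about 13° and the spout toward the robot. The dock stop is near (366,297), with a yaw of about -15°. The hopper is centred at about (.452,-.314). I'll write a move helper and head for the tray.

```bash
cat > mv.py <<'E'
# usage: mv.py x y z yaw_deg(tray) tilt_deg(spout down +)
import sys,numpy as np,json
from scipy.spatial.transform import Rotation as R
from workcell import get_obs
def toolrot(yaw,tilt):  # tool y = tray x, tool x = tray y, tool z = -tray z
    T=R.from_euler('z',yaw,degrees=True)*R.from_euler('y',-tilt,degrees=True)
    return T*R.from_matrix(np.array([[0,1,0],[1,0,0],[0,0,-1.]]))
o=get_obs();p=np.array(o['position']);q=R.from_quat(o['ee_rot'])
open('log.jsonl','a').write(json.dumps([list(map(float,o['joint_pos'])),p.tolist(),q.as_quat().tolist()])+'\n')
M=q.as_matrix(); Tr=np.c_[M[:,1],M[:,0],-M[:,2]]
print('clk',round(o['clock'],2),'p',p.round(4),'tray yaw',np.degrees(np.arctan2(Tr[1,0],Tr[0,0])).round(2),'zaxis',Tr[:,2].round(3),'q',np.round(o['joint_pos'],2),'F',np.round(o['ft_force'],1),'w',round(o['grip_width'],3),round(o['grasp_force'],1))
if len(sys.argv)>1:
    a=list(map(float,sys.argv[1:]))
    for i in range(0,len(a),5):
        t=a[i:i+5];print(t,'dpos',(M.T@(np.array(t[:3])-p)).round(4).tolist(),'turn',(q.inv()*toolrot(*t[3:])).as_rotvec().round(4).tolist())
E
python3 mv.py .52 -.05 .3 -25 0 .48 .312 .2 13.2 0
```

```text
clk 0.1 p [ 0.1958 -0.5932  0.2416] tray yaw -71.73 zaxis [ 0.    -0.001  1.   ] q [ 1.23  0.33 -0.06  1.46  0.02  1.35 -0.09] F [ 0.3 -0.   0.6] w 1.003 0.0
[0.52, -0.05, 0.3, -25.0, 0.0] dpos [0.4781, -0.4143, -0.0579] turn [-0.0013, -0.0005, -0.8157]
[0.48, 0.312, 0.2, 13.2, 0.0] dpos [0.5536, -0.7704, 0.0426] turn [-0.0011, -0.0009, -1.4824]
```

>>> {"fn": "move_arm", "kwargs": {
  "plan": [
    {"delta_pos":[0.478,-0.414,-0.058],"turn":[0,0,-0.816],"fingers":0},
    {"delta_pos":[0.478,-0.414,-0.058],"turn":[0,0,-0.816],"fingers":0},
    {"delta_pos":[0.478,-0.414,-0.058],"turn":[0,0,-0.816],"fingers":0},
    {"delta_pos":[0.478,-0.414,-0.058],"turn":[0,0,-0.816],"fingers":0},
    {"delta_pos":[0.478,-0.414,-0.058],"turn":[0,0,-0.816],"fingers":0},
    {"delta_pos":[0.478,-0.414,-0.058],"turn":[0,0,-0.816],"fingers":0},
    {"delta_pos":[0.478,-0.414,-0.058],"turn":[0,0,-0.816],"fingers":0},
    {"delta_pos":[0.478,-0.414,-0.058],"turn":[0,0,-0.816],"fingers":0},
    {"delta_pos":[0.478,-0.414,-0.058],"turn":[0,0,-0.816],"fingers":0},
    {"delta_pos":[0.478,-0.414,-0.058],"turn":[0,0,-0.816],"fingers":0},
    {"delta_pos":[0.478,-0.414,-0.058],"turn":[0,0,-0.816],"fingers":0},
    {"delta_pos":[0.478,-0.414,-0.058],"turn":[0,0,-0.816],"fingers":0}
  ]
}}

```text
clock: 1.6
position: [0.52, -0.0503, 0.2999]
ee_rot: [0.843, 0.538, -0.0, -0.0]
ft_force: [-1.0, -1.9, 0.2]
grip_width: 1.002
grasp_force: 0.0
```

```bash
python3 mv.py .48 .312 .22 13.2 0; python3 - <<'E'
from workcell import *
import cv2,numpy as np
from scipy.spatial.transform import Rotation as R
o=get_obs();c=camera('wrist');T=np.eye(4);T[:3,:3]=R.from_quat(o['ee_rot']).as_matrix();T[:3,3]=o['position']
X=T@c['tool_from_camera'];Y=np.linalg.inv(X)
np.savez('w1.npz',color=c['color'],range_z=c['range_z'],fx=c['fx'],fy=c['fy'],cx=c['cx'],cy=c['cy'],R=Y[:3,:3],t=Y[:3,3])
cv2.imwrite('pics/w1.png',c['color'][:,:,::-1]);print(X[:3].round(3))
E
```

```text
clk 1.6 p [ 0.52   -0.0503  0.2999] tray yaw -24.91 zaxis [ 0.001 -0.     1.   ] q [ 0.63  0.13 -0.68  1.61  0.08  1.43 -0.49] F [-1.  -1.9  0.2] w 1.002 0.0
[0.48, 0.312, 0.22, 13.2, 0.0] dpos [0.3118, -0.1888, 0.08] turn [-0.0008, -0.0001, -0.6651]
[[ 0.907 -0.402 -0.126  0.55 ]
 [-0.422 -0.867 -0.266  0.017]
 [-0.002  0.294 -0.956  0.432]]
```

View pics/w1.png

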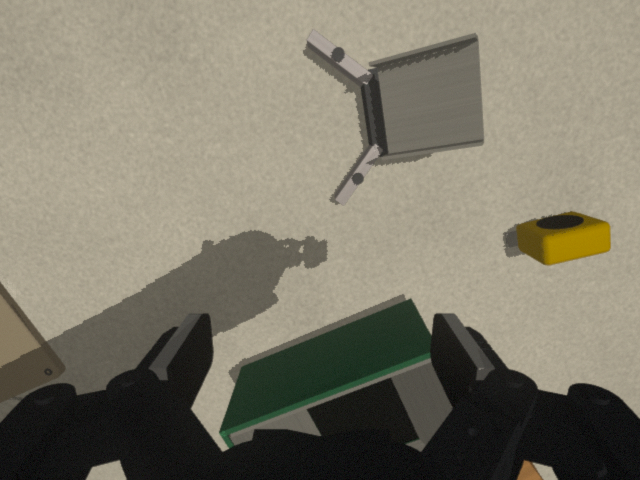

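The wrist view shows the dock from above: stop front edge at about (367,112), upper flank (310,35)-(370,80), lower flank (335,203)-(378,148). I'll fit it from the top faces.

```bash
python3 - <<'E'
from h import *
c=load('w1.npz')
def onp(u,v,z):
    r=np.c_[(u-c['cx'])/c['fx'],(v-c['cy'])/c['fy'],np.ones(len(u))]@c['R'];o=-c['R'].T@c['t']
    return o+r*((z-o[2])/r[:,2])[:,None]
W,C,u,v=cloud(c,(290,15,500,215))
print('bench',np.median(W[W[:,2]<.01,2]))
top=abs(W[:,2]-.032)<.006
img=np.zeros((480,640),np.uint8);img[v[top],u[top]]=255
n,l,s,ce=cv2.connectedComponentsWithStats(img);print(s[1:][s[1:,4]>80])
P=np.array(onp(u[top].astype(float),v[top].astype(float),.032))
def report(yaw):
    a=np.radians(yaw);return np.array([[np.cos(a),np.sin(a)],[-np.sin(a),np.cos(a)]])
for nm,b in(('up',(295,20,362,88)),('lo',(325,155,375,212))):
    m=(u[top]>b[0])&(u[top]<b[2])&(v[top]>b[1])&(v[top]<b[3])&(C[top].mean(1)>110)
    r=cv2.minAreaRect(P[m][:,:2].astype(np.float32)*1000);print(nm,m.sum(),r);print(cv2.boxPoints(r).round(1).tolist())
    vx=cv2.fitLine(P[m][:,:2].astype(np.float32),cv2.DIST_HUBER,0,.001,.001).ravel();print('line ang',np.degrees(np.arctan2(vx[1],vx[0])),vx[2:])
# chute walls: yaw
q=(W[:,2]>.06)
r=rect(W[q]);print('chute',r)
# stop: dark at z~.032
d=(C.max(1)<75)&(abs(W[:,2]-.032)<.006)
print('stop',d.sum(),rect(W[d]),cv2.boxPoints(rect(W[d])).round(1).tolist())
E
```

```text
bench 0.0007291028602232527
[[ 307   29   78  177 2752]]
up 693 ((592.5419311523438, 77.13169860839844), (13.15941047668457, 61.55546188354492), 30.572378158569336)
[[571.2000122070312, 100.30000305175781], [602.5, 47.29999923706055], [613.9000244140625, 54.0], [582.5999755859375, 107.0]]
line ang -59.61223 [0.59096366 0.07822997]
lo 490 ((561.9598999023438, -41.27194595336914), (60.254852294921875, 13.544753074645996), 30.652341842651367)
[[532.5999755859375, -50.79999923706055], [539.5, -62.5], [591.2999877929688, -31.700000762939453], [584.4000244140625, -20.100000381469727]]
line ang 31.277842 [ 0.5592743  -0.04165908]
chute ((641.7064819335938, 1.6801071166992188), (83.3160629272461, 88.3955307006836), 75.70193481445312)
stop 877 ((592.4989013671875, 15.056587219238281), (125.01359558105469, 36.48604965209961), 75.1385498046875) [[558.7999877929688, -40.70000076293945], [594.0999755859375, -50.0], [626.2000122070312, 70.80000305175781], [590.9000244140625, 80.19999694824219]]
```

>>> {"fn": "move_arm", "kwargs": {
  "plan": [
    {"delta_pos":[0.312,-0.189,0.08],"turn":[0,0,-0.665],"fingers":0},
    {"delta_pos":[0.312,-0.189,0.08],"turn":[0,0,-0.665],"fingers":0},
    {"delta_pos":[0.312,-0.189,0.08],"turn":[0,0,-0.665],"fingers":0},
    {"delta_pos":[0.312,-0.189,0.08],"turn":[0,0,-0.665],"fingers":0},
    {"delta_pos":[0.312,-0.189,0.08],"turn":[0,0,-0.665],"fingers":0},
    {"delta_pos":[0.312,-0.189,0.08],"turn":[0,0,-0.665],"fingers":0},
    {"delta_pos":[0.312,-0.189,0.08],"turn":[0,0,-0.665],"fingers":0},
    {"delta_pos":[0.312,-0.189,0.08],"turn":[0,0,-0.665],"fingers":0}
  ]
}}

```text
clock: 2.65
position: [0.4813, 0.3101, 0.2199]
ee_rot: [0.622, 0.783, -0.001, 0.0]
ft_force: [0.1, 0.2, 0.0]
grip_width: 0.998
grasp_force: 0.0
```

```bash
python3 mv.py; python3 - <<'E'
from workcell import *
import cv2,numpy as np
from h import *
from scipy.spatial.transform import Rotation as R
o=get_obs();c=camera('wrist');T=np.eye(4);T[:3,:3]=R.from_quat(o['ee_rot']).as_matrix();T[:3,3]=o['position']
Y=np.linalg.inv(T@c['tool_from_camera']);c['R']=Y[:3,:3];c['t']=Y[:3,3]
W,C,u,v=cloud(c)
near=(abs(W[:,0]-.48)<.12)&(abs(W[:,1]-.312)<.12)
bar=near&(W[:,2]>.098)&(W[:,2]<.112)&(C.max(1)<70);print('bar',bar.sum(),rect(W[bar]))
rim=near&(abs(W[:,2]-.04)<.004)&(C[:,2]>C[:,0]*1.6);print('rim',rim.sum(),rect(W[rim]))
cv2.imwrite('pics/w2.png',c['color'][:,:,::-1])
E
```

```text
clk 2.65 p [0.4813 0.3101 0.2199] tray yaw 13.0 zaxis [0.    0.002 1.   ] q [ 0.1   0.37 -0.93  1.6   0.3   1.33 -0.65] F [0.1 0.2 0. ] w 0.998 0.0
bar 3352 ((478.7798767089844, 309.9966735839844), (13.64876937866211, 124.14977264404297), 13.383925437927246)
rim 1862 ((478.3109436035156, 312.61895751953125), (129.4061279296875, 119.98535919189453), 13.452081680297852)
```

View pics/w2.png

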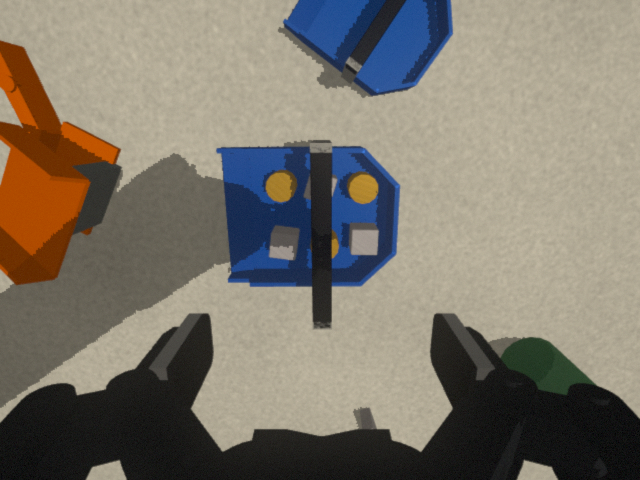

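The tray bar is centred under the gripper at (320,235) with six blanks in the tray. The dock origin comes out at about (.535,.029), yaw -14.4°. I'll descend and grip.

```bash
python3 mv.py .4788 .311 .086 13.4 0
```

```text
clk 2.7 p [0.4817 0.3097 0.2201] tray yaw 12.93 zaxis [-0.     0.002  1.   ] q [ 0.1   0.37 -0.93  1.6   0.3   1.33 -0.65] F [ 0.6  0.1 -0.4] w 1.002 0.0
[0.4788, 0.311, 0.086, 13.4, 0.0] dpos [0.0022, -0.0026, 0.1341] turn [0.0, 0.0016, -0.0082]
```

>>> {"fn": "move_arm", "kwargs": {
  "plan": [
    {"delta_pos":[0.002,-0.002,0.05],"turn":[0,0,-0.005],"fingers":0},
    {"delta_pos":[0.002,-0.002,0.1],"turn":[0,0,-0.005],"fingers":0},
    {"delta_pos":[0.002,-0.002,0.134],"turn":[0,0,-0.005],"fingers":0},
    {"delta_pos":[0.002,-0.002,0.134],"turn":[0,0,-0.005],"fingers":0},
    {"delta_pos":[0.002,-0.002,0.134],"turn":[0,0,-0.005],"fingers":1},
    {"delta_pos":[0.002,-0.002,0.134],"turn":[0,0,-0.005],"fingers":1},
    {"delta_pos":[0.002,-0.002,0.134],"turn":[0,0,-0.005],"fingers":1},
    {"delta_pos":[0.002,-0.002,0.134],"turn":[0,0,-0.005],"fingers":1},
    {"delta_pos":[0.002,-0.002,0.134],"turn":[0,0,-0.005],"fingers":1},
    {"delta_pos":[0.002,-0.002,0.134],"turn":[0,0,-0.005],"fingers":1}
  ],
  "force": 110
}}

```text
clock: 3.95
position: [0.479, 0.3138, 0.087]
ee_rot: [0.62, 0.785, 0.001, 0.0]
ft_force: [4.3, -0.5, 4.7]
grip_width: 0.151
grasp_force: 107.6
```

```bash
python3 mv.py .4788 .311 .2 13.4 0
```

```text
clk 3.95 p [0.479  0.3138 0.087 ] tray yaw 13.39 zaxis [-0.002 -0.001  1.   ] q [ 0.04  0.5  -0.87  1.74  0.43  1.1  -0.73] F [ 4.3 -0.5  4.7] w 0.151 107.6
[0.4788, 0.311, 0.2, 13.4, 0.0] dpos [-0.0027, -0.0006, -0.113] turn [0.0018, -0.0003, -0.0002]
```

```bash
cat > kin.py <<'E'
import numpy as np,json,itertools
from scipy.spatial.transform import Rotation as R
from scipy.optimize import least_squares
Ry=lambda a:R.from_euler('y',a);Rz=lambda a:R.from_euler('z',a)
def fk(q,s,P,c):
    d1,a,b,L,e1,e2,w=P
    M=Rz(s[0]*q[0]);p=np.array([0,0,d1]);M=M*Ry(q[1])*Rz(s[1]*q[2]);p=p+M.apply([e1,0,a])
    M=M*Ry(q[3])*Rz(s[2]*q[4]);p=p+M.apply([e2,0,b]);M=M*Ry(q[5])*Rz(s[3]*q[6]+c);return p+M.apply([w*np.cos(0),0,0]) *0+M.apply([0,0,L])+ (M*Rz(-s[3]*q[6]-c)).apply([w,0,0]),M
D=[json.loads(l) for l in open('log.jsonl')]
def fit():
    best=None
    for s in itertools.product((1,-1),repeat=4):
        for c0 in(0,np.pi/2,np.pi,-np.pi/2):
            e=sum((R.from_quat(x[2]).inv()*fk(x[0],s,[0]*7,c0)[1]).magnitude() for x in D)
            if best is None or e<best[0]: best=(e,s,c0)
    e,s,c0=best
    f=lambda P:np.concatenate([fk(x[0],s,P,c0)[0]-x[1] for x in D]+[1e-3*(P-np.array([.36,.42,.42,.3,0,0,0]))])
    r=least_squares(f,[.36,.42,.42,.3,0,0,0]);return s,c0,r.x,e,abs(r.fun[:-7]).max()
if __name__=='__main__':
    s,c,P,e,m=fit();print(s,c,P.round(3),e,m)
E
python3 kin.py
```

```text
(-1, -1, -1, -1) 1.5707963267948966 [-0.767  0.565  0.52  -0.635 -0.056  0.063 -0.001] 2.295941525706826e-15 0.040710686412262664
```

>>> {"fn": "move_arm", "kwargs": {
  "plan": [
    {"delta_pos":[0,0,-0.02],"turn":[0,0,0],"fingers":1},
    {"delta_pos":[0,0,-0.05],"turn":[0,0,0],"fingers":1},
    {"delta_pos":[0,0,-0.1],"turn":[0,0,0],"fingers":1},
    {"delta_pos":[0,0,-0.15],"turn":[0,0,0],"fingers":1},
    {"delta_pos":[0,0,-0.18],"turn":[0,0,0],"fingers":1},
    {"delta_pos":[0,0,-0.18],"turn":[0,0,0],"fingers":1}
  ]
}}

```text
clock: 4.7
position: [0.4779, 0.3142, 0.2679]
ee_rot: [0.619, 0.785, 0.001, 0.0]
ft_force: [0.5, -0.3, -8.8]
grip_width: 0.141
grasp_force: 108.2
```

```bash
python3 mv.py; cat > kin.py <<'E'
import numpy as np,json
from scipy.spatial.transform import Rotation as R
from scipy.optimize import least_squares
Ry=lambda a:R.from_euler('y',a);Rz=lambda a:R.from_euler('z',a)
P0=np.array([.36,.42,.42,.2,0,0,0,0,0,0])
def fk(q,P):
    d1,a,b,L,e1,f1,e2,f2,w,g=P
    M=Rz(-q[0]);p=np.array([0,0,d1]);M=M*Ry(q[1])*Rz(-q[2]);p=p+M.apply([e1,f1,a])
    M=M*Ry(q[3]);p=p+M.apply([e2,0,0]);M=M*Rz(-q[4]);p=p+M.apply([0,f2,b]);M=M*Ry(q[5])
    p=p+M.apply([w,g,L]);return p,M*Rz(-q[6]+np.pi/2)
D=[json.loads(l) for l in open('log.jsonl')]
def fit():
    f=lambda P:np.concatenate([fk(x[0],P)[0]-x[1] for x in D]+[3e-4*(P-P0)])
    r=least_squares(f,P0);return r.x,abs(r.fun[:-10]).max()
def ik(pos,Rt,P,q0,lo=np.array([-2.6,-.5,-1.47,.16,-1.27,.06,-2.6])+.08,hi=np.array([2.6,2.12,1.34,2.42,4.41,2.06,2.6])-.08):
    def f(q):
        p,M=fk(q,P);return np.r_[(p-pos)*5,(M.inv()*Rt).as_rotvec(),.003*(q-q0)]
    r=least_squares(f,np.clip(q0,lo+.01,hi-.01),bounds=(lo,hi));return r.x,np.linalg.norm(r.fun[:3])/5,np.linalg.norm(r.fun[3:6])
if __name__=='__main__':
    P,m=fit();print(P.round(4),m)
E
python3 kin.py
```

```text
clk 4.7 p [0.4779 0.3142 0.2679] tray yaw 13.44 zaxis [-0.002 -0.001  1.   ] q [ 0.11  0.34 -0.95  1.53  0.28  1.41 -0.63] F [ 0.5 -0.3 -8.8] w 0.141 108.2
[-1.2967  0.4809  0.4987 -1.2266 -0.0159 -0.0275  0.0374 -0.007   0.0059
 -0.0064] 0.007922669639628399
```

```bash
python3 mv.py .54 .0 .36 -30 -12
```

```text
clk 4.7 p [0.4779 0.3142 0.2679] tray yaw 13.44 zaxis [-0.002 -0.001  1.   ] q [ 0.11  0.34 -0.95  1.53  0.28  1.41 -0.63] F [ 0.5 -0.3 -8.8] w 0.141 108.2
[0.54, 0.0, 0.36, -30.0, -12.0] dpos [-0.32, -0.0124, -0.0923] turn [0.2009, 0.0782, 0.7555]
```

>>> {"fn": "move_arm", "kwargs": {
  "plan": [
    {"delta_pos":[-0.02,0,-0.01],"turn":[0.02,0.01,0.06],"fingers":1},
    {"delta_pos":[-0.06,-0.002,-0.03],"turn":[0.05,0.02,0.17],"fingers":1},
    {"delta_pos":[-0.11,-0.004,-0.05],"turn":[0.09,0.03,0.3],"fingers":1},
    {"delta_pos":[-0.16,-0.006,-0.07],"turn":[0.12,0.05,0.43],"fingers":1},
    {"delta_pos":[-0.21,-0.008,-0.09],"turn":[0.15,0.06,0.55],"fingers":1},
    {"delta_pos":[-0.26,-0.01,-0.092],"turn":[0.18,0.07,0.67],"fingers":1},
    {"delta_pos":[-0.3,-0.012,-0.092],"turn":[0.2,0.078,0.74],"fingers":1},
    {"delta_pos":[-0.32,-0.012,-0.092],"turn":[0.2,0.078,0.755],"fingers":1},
    {"delta_pos":[-0.32,-0.012,-0.092],"turn":[0.2,0.078,0.755],"fingers":1}
  ]
}}

```text
clock: 5.82
position: [0.5406, -0.0027, 0.3567]
ee_rot: [0.862, 0.496, -0.054, -0.091]
ft_force: [0.4, 1.2, -8.0]
grip_width: 0.145
grasp_force: 108.3
```

```bash
python3 mv.py; python3 - <<'E'
from kin import *
import sys
P,m=fit();print(P.round(3),m)
def tr(yaw,tilt):
    T=R.from_euler('z',yaw,degrees=True)*R.from_euler('y',-tilt,degrees=True)
    return T*R.from_matrix(np.array([[0,1,0],[1,0,0],[0,0,-1.]]))
q=np.array(D[-1][0])
for yaw in(-35,-60,-90,-120,-150,30,60):
    qq=q
    for tilt in(0,20,40,60,75):
        a=np.radians(yaw);h=np.array([np.cos(a),np.sin(a)])
        # lip aimed about at hopper centre-ish
        th=np.radians(tilt);lx=-.088*np.cos(th)+.082*np.sin(th)
        g=np.array([.452,-.314])-h*(lx if tilt>0 else lx)
        qq,e,er=ik(np.r_[g,.30],tr(yaw,tilt),P,qq)
    print(yaw,tilt,g.round(3),qq.round(2),round(e,3),round(er,3))
E
```

```text
clk 5.83 p [ 0.5406 -0.0027  0.3567] tray yaw -30.24 zaxis [ 0.183 -0.103  0.978] q [ 0.52  0.32 -0.7   1.31  0.07  1.74 -0.69] F [ 0.4  1.2 -8. ] w 0.145 108.3
[ 0.28   0.463  0.496  0.346 -0.018 -0.031  0.024 -0.005  0.001 -0.005] 0.012260345913724158
-35 75 [ 0.406 -0.282] [ 0.92 -0.42 -0.18  2.34 -1.    0.36  1.  ] 0.047 0.323
-60 75 [ 0.424 -0.265] [ 1.29 -0.42 -1.37  2.34  1.14  0.86 -2.06] 0.017 0.145
-90 75 [ 0.452 -0.258] [ 0.3   0.29 -0.6   2.05  1.31  1.7  -2.37] 0.0 0.0
-120 75 [ 0.48  -0.265] [ 0.08  0.59 -0.23  1.57  1.06  1.98 -2.38] 0.0 0.0
-150 75 [ 0.501 -0.286] [-0.39  1.24  1.19  1.06  0.12  1.98 -1.86] 0.0 0.0
30 75 [ 0.403 -0.342] [ 1.72  0.4  -0.51  1.86 -1.09  1.46  2.19] 0.0 0.0
60 75 [ 0.424 -0.363] [ 1.59  0.76 -0.68  1.38 -0.7   1.76  2.05] 0.0 0.0
```

```bash
python3 - <<'E'
from kin import *
P,m=fit()
def tr(yaw,tilt):
    T=R.from_euler('z',yaw,degrees=True)*R.from_euler('y',-tilt,degrees=True)
    return T*R.from_matrix(np.array([[0,1,0],[1,0,0],[0,0,-1.]]))
lo=np.array([-2.6,-.5,-1.47,.16,-1.27,.06,-2.6]);hi=np.array([2.6,2.12,1.34,2.42,4.41,2.06,2.6])
for yaw in(-75,-85,-95,-105,10,20,30,45):
  for z in(.30,.36):
    qq=np.array(D[-1][0]);mm=[]
    for tilt in(-12,0,15,30,45,60,70):
        a=np.radians(yaw);h=np.array([np.cos(a),np.sin(a)]);th=np.radians(tilt);lx=-.088*np.cos(th)+.082*np.sin(th)
        g=np.array([.452,-.314])-h*(lx if tilt>30 else -.035)
        qq,e,er=ik(np.r_[g,z],tr(yaw,tilt),P,qq);mm.append(np.minimum(qq-lo,hi-qq).min().round(2))
    print(yaw,z,g.round(3),qq.round(2),round(e,3),round(er,3),mm)
E
```

```text
-75 0.3 [ 0.44  -0.269] [ 0.6   0.   -0.82  2.25  1.32  1.33 -2.22] 0.0 0.0 [np.float64(0.44), np.float64(0.61), np.float64(0.6), np.float64(0.49), np.float64(0.39), np.float64(0.24), np.float64(0.17)]
-75 0.36 [ 0.44  -0.269] [ 0.74 -0.15 -0.9   2.2   1.21  1.26 -2.03] 0.0 0.0 [np.float64(0.32), np.float64(0.49), np.float64(0.58), np.float64(0.46), np.float64(0.34), np.float64(0.3), np.float64(0.22)]
-85 0.3 [ 0.448 -0.267] [ 0.42  0.17 -0.68  2.11  1.28  1.54 -2.27] 0.0 0.0 [np.float64(0.47), np.float64(0.62), np.float64(0.61), np.float64(0.54), np.float64(0.47), np.float64(0.36), np.float64(0.31)]
-85 0.36 [ 0.448 -0.267] [ 0.52  0.06 -0.76  2.06  1.23  1.54 -2.13] 0.0 0.0 [np.float64(0.35), np.float64(0.5), np.float64(0.59), np.float64(0.5), np.float64(0.44), np.float64(0.42), np.float64(0.36)]
-95 0.3 [ 0.456 -0.267] [ 0.31  0.29 -0.56  1.96  1.22  1.69 -2.31] 0.0 0.0 [np.float64(0.5), np.float64(0.62), np.float64(0.63), np.float64(0.59), np.float64(0.56), np.float64(0.44), np.float64(0.29)]
-95 0.36 [ 0.456 -0.267] [ 0.38  0.21 -0.63  1.91  1.21  1.72 -2.19] 0.0 0.0 [np.float64
[... 1437 characters left out ...]
.61), np.float64(0.65), np.float64(0.62), np.float64(0.51), np.float64(0.31), np.float64(0.21)]
30 0.36 [ 0.411 -0.337] [ 1.61  0.25 -0.42  1.81 -1.1   1.51  2.05] 0.0 0.0 [np.float64(0.33), np.float64(0.49), np.float64(0.63), np.float64(0.58), np.float64(0.51), np.float64(0.28), np.float64(0.17)]
45 0.3 [ 0.419 -0.347] [ 1.68  0.54 -0.63  1.63 -0.84  1.55  2.08] 0.0 0.0 [np.float64(0.5), np.float64(0.61), np.float64(0.69), np.float64(0.71), np.float64(0.65), np.float64(0.5), np.float64(0.43)]
45 0.36 [ 0.419 -0.347] [ 1.63  0.45 -0.56  1.59 -0.91  1.64  2.02] 0.0 0.0 [np.float64(0.39), np.float64(0.5), np.float64(0.58), np.float64(0.61), np.float64(0.56), np.float64(0.45), np.float64(0.36)]
```

```bash
python3 mv.py .452 -.365 .31 -90 -5
```

```text
clk 5.83 p [ 0.5406 -0.0027  0.3567] tray yaw -30.24 zaxis [ 0.183 -0.103  0.978] q [ 0.52  0.32 -0.7   1.31  0.07  1.74 -0.69] F [ 0.4  1.2 -8. ] w 0.145 108.3
[0.452, -0.365, 0.31, -90.0, -5.0] dpos [-0.3575, 0.1134, 0.0245] turn [-0.1114, 0.1581, 1.0323]
```

>>> {"fn": "move_arm", "kwargs": {
  "plan": [
    {"delta_pos":[-0.02,0.006,0.0],"turn":[-0.01,0.01,0.06],"fingers":1},
    {"delta_pos":[-0.06,0.02,0.0],"turn":[-0.02,0.03,0.18],"fingers":1},
    {"delta_pos":[-0.11,0.035,0.0],"turn":[-0.035,0.05,0.32],"fingers":1},
    {"delta_pos":[-0.16,0.05,0.0],"turn":[-0.05,0.07,0.46],"fingers":1},
    {"delta_pos":[-0.21,0.065,0.005],"turn":[-0.065,0.09,0.6],"fingers":1},
    {"delta_pos":[-0.26,0.08,0.01],"turn":[-0.08,0.115,0.75],"fingers":1},
    {"delta_pos":[-0.31,0.1,0.018],"turn":[-0.1,0.14,0.9],"fingers":1},
    {"delta_pos":[-0.345,0.11,0.023],"turn":[-0.11,0.158,1.0],"fingers":1},
    {"delta_pos":[-0.357,0.113,0.025],"turn":[-0.111,0.158,1.032],"fingers":1},
    {"delta_pos":[-0.357,0.113,0.025],"turn":[-0.111,0.158,1.032],"fingers":1}
  ]
}}

```text
clock: 7.08
position: [0.4532, -0.3619, 0.3105]
ee_rot: [0.999, 0.002, 0.001, -0.044]
ft_force: [0.7, 0.3, -7.6]
grip_width: 0.142
grasp_force: 108.3
```

```bash
python3 mv.py .452 -.365 .28 -90 15 .452 -.365 .28 -90 30 .452 -.365 .28 -90 45 .452 -.34 .28 -90 60 .452 -.325 .28 -90 72; python3 - <<'E'
from workcell import *
import cv2
for n in('scene',):
    c=camera(n);im=c['color'][:,:,::-1]
    cv2.imwrite('pics/t1.png',cv2.resize(im[30:330,130:530],None,fx=2,fy=2))
E
```

```text
clk 7.08 p [ 0.4532 -0.3619  0.3105] tray yaw -89.76 zaxis [-0.001 -0.089  0.996] q [ 0.93  0.27 -0.36  1.41  0.02  1.52 -0.99] F [ 0.7  0.3 -7.6] w 0.142 108.3
[0.452, -0.365, 0.28, -90.0, 15.0] dpos [-0.0013, 0.0058, 0.0301] turn [-0.3507, -0.0022, 0.0039]
[0.452, -0.365, 0.28, -90.0, 30.0] dpos [-0.0013, 0.0058, 0.0301] turn [-0.6125, -0.0027, 0.0037]
[0.452, -0.365, 0.28, -90.0, 45.0] dpos [-0.0013, 0.0058, 0.0301] turn [-0.8743, -0.0032, 0.0033]
[0.452, -0.34, 0.28, -90.0, 60.0] dpos [-0.0012, -0.0191, 0.0323] turn [-1.1361, -0.0037, 0.0029]
[0.452, -0.325, 0.28, -90.0, 72.0] dpos [-0.0011, -0.0341, 0.0336] turn [-1.3456, -0.0041, 0.0026]
```

View pics/t1.png

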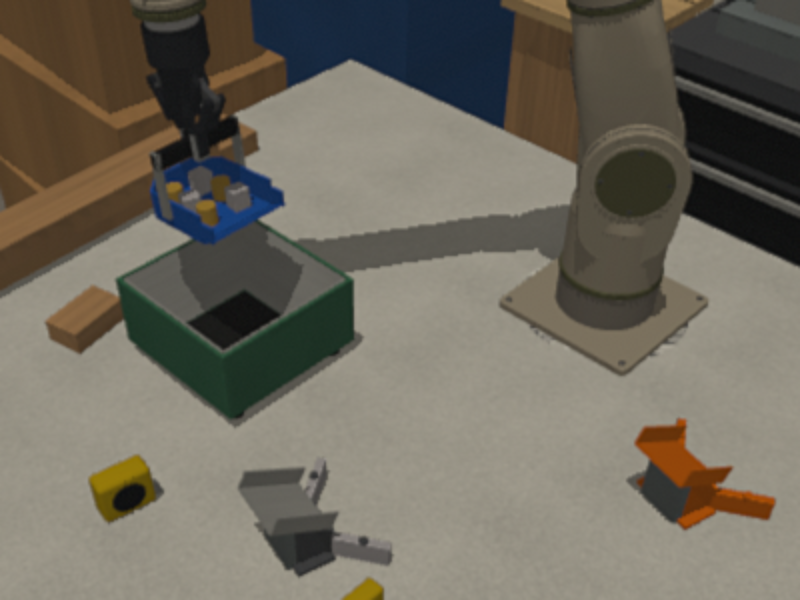

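The tray hangs over the hopper at (210,195) in the crop, with all six blanks in it and the spout toward +y. I'll pour now.

>>> {"fn": "move_arm", "kwargs": {
  "plan": [
    {"delta_pos":[-0.001,0.003,0.015],"turn":[-0.12,0,0],"fingers":1},
    {"delta_pos":[-0.001,0.006,0.03],"turn":[-0.25,0,0],"fingers":1},
    {"delta_pos":[-0.001,0.006,0.03],"turn":[-0.38,0,0],"fingers":1},
    {"delta_pos":[-0.001,0.006,0.03],"turn":[-0.5,0,0],"fingers":1},
    {"delta_pos":[-0.001,0.006,0.03],"turn":[-0.61,0,0],"fingers":1},
    {"delta_pos":[-0.001,0.006,0.03],"turn":[-0.7,0,0],"fingers":1},
    {"delta_pos":[-0.001,0.006,0.03],"turn":[-0.79,0,0],"fingers":1},
    {"delta_pos":[-0.001,0.006,0.03],"turn":[-0.87,0,0],"fingers":1},
    {"delta_pos":[-0.001,-0.002,0.031],"turn":[-0.96,0,0],"fingers":1},
    {"delta_pos":[-0.001,-0.01,0.032],"turn":[-1.05,0,0],"fingers":1},
    {"delta_pos":[-0.001,-0.019,0.032],"turn":[-1.136,0,0],"fingers":1},
    {"delta_pos":[-0.001,-0.019,0.032],"turn":[-1.136,0,0],"fingers":1}
  ]
}}

```text
clock: 8.62
position: [0.4539, -0.3375, 0.2801]
ee_rot: [0.866, 0.004, 0.003, 0.5]
ft_force: [-0.8, -0.6, -3.7]
grip_width: 0.147
grasp_force: 111.2
```

```bash
python3 mv.py .452 -.325 .285 -90 75;  python3 - <<'E'
from workcell import *
import cv2,numpy as np
c=camera('scene');a=c['color'][30:330,130:430,::-1]
c=camera('side');b=c['color'][60:360,300:600,::-1]
cv2.imwrite('pics/t2.png',cv2.resize(np.hstack([a,b]),None,fx=1.33,fy=1.33))
E
```

```text
clk 8.62 p [ 0.4539 -0.3375  0.2801] tray yaw -89.63 zaxis [-0.009  0.865  0.501] q [ 0.53  0.11 -0.54  2.02  1.17  1.33 -2.07] F [-0.8 -0.6 -3.7] w 0.147 111.2
[0.452, -0.325, 0.285, -90.0, 75.0] dpos [-0.0018, -0.002, -0.0133] turn [-0.2628, -0.0096, 0.002]
```

View pics/t2.png

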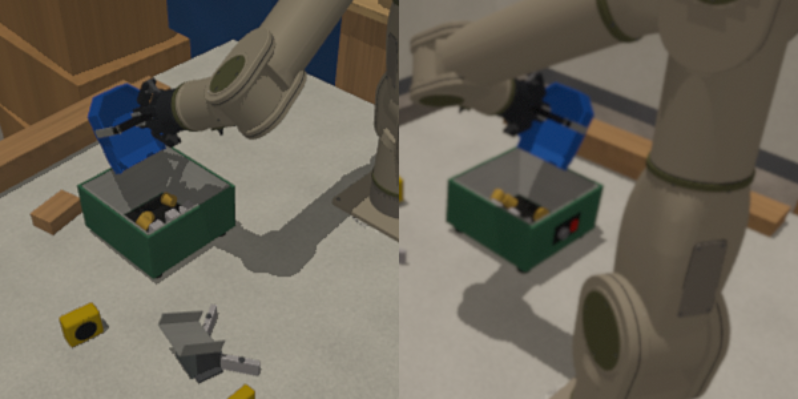

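The blanks lie in the hopper around (160,210), and the load has dropped by about 4.4 N, so the tray is empty. I'll level it and carry it toward the dock.

```bash
python3 mv.py .47 -.28 .32 -75 0
```

```text
clk 8.72 p [ 0.4531 -0.3398  0.2812] tray yaw -90.04 zaxis [-0.006  0.865  0.501] q [ 0.53  0.11 -0.53  2.02  1.17  1.33 -2.07] F [-0.9 -1.2 -2. ] w 0.147 111.2
[0.47, -0.28, 0.32, -75.0, 0.0] dpos [0.0173, 0.0036, -0.0711] turn [1.0405, 0.131, -0.2344]
```

>>> {"fn": "move_arm", "kwargs": {
  "plan": [
    {"delta_pos":[0.002,0.015,-0.03],"turn":[0,0,0],"fingers":1},
    {"delta_pos":[0.005,0.015,-0.05],"turn":[0.17,0.02,-0.04],"fingers":1},
    {"delta_pos":[0.01,0.01,-0.06],"turn":[0.34,0.04,-0.08],"fingers":1},
    {"delta_pos":[0.017,0.004,-0.071],"turn":[0.51,0.065,-0.117],"fingers":1},
    {"delta_pos":[0.017,0.004,-0.071],"turn":[0.69,0.09,-0.155],"fingers":1},
    {"delta_pos":[0.017,0.004,-0.071],"turn":[0.86,0.11,-0.19],"fingers":1},
    {"delta_pos":[0.017,0.004,-0.071],"turn":[1.04,0.131,-0.234],"fingers":1},
    {"delta_pos":[0.017,0.004,-0.071],"turn":[1.04,0.131,-0.234],"fingers":1},
    {"delta_pos":[0.017,0.004,-0.071],"turn":[1.04,0.131,-0.234],"fingers":1}
  ]
}}

```text
clock: 9.85
position: [0.4693, -0.2811, 0.3203]
ee_rot: [0.992, 0.13, 0.0, 0.002]
ft_force: [-0.5, -0.0, -4.0]
grip_width: 0.152
grasp_force: 110.9
```

```bash
python3 mv.py .467 .047 .20 -14.4 0
```

```text
clk 9.85 p [ 0.4693 -0.2811  0.3203] tray yaw -75.11 zaxis [-0.001  0.005  1.   ] q [ 0.77  0.15 -0.35  1.53  0.05  1.47 -0.9 ] F [-0.5 -0.  -4. ] w 0.152 110.9
[0.467, 0.047, 0.2, -14.4, 0.0] dpos [0.0821, -0.3182, 0.1187] turn [0.0043, 0.0029, -1.0596]
```

>>> {"fn": "move_arm", "kwargs": {
  "plan": [
    {"delta_pos":[0.012,-0.045,0],"turn":[0,0,-0.15],"fingers":1},
    {"delta_pos":[0.025,-0.1,0],"turn":[0,0,-0.32],"fingers":1},
    {"delta_pos":[0.04,-0.155,0],"turn":[0,0,-0.5],"fingers":1},
    {"delta_pos":[0.053,-0.205,0],"turn":[0,0,-0.68],"fingers":1},
    {"delta_pos":[0.066,-0.255,0.03],"turn":[0,0,-0.85],"fingers":1},
    {"delta_pos":[0.078,-0.3,0.07],"turn":[0,0,-1.0],"fingers":1},
    {"delta_pos":[0.082,-0.318,0.11],"turn":[0.004,0.003,-1.06],"fingers":1},
    {"delta_pos":[0.082,-0.318,0.119],"turn":[0.004,0.003,-1.06],"fingers":1},
    {"delta_pos":[0.082,-0.318,0.119],"turn":[0.004,0.003,-1.06],"fingers":1}
  ]
}}

```text
clock: 10.98
position: [0.4664, 0.0467, 0.2003]
ee_rot: [0.79, 0.613, -0.0, -0.0]
ft_force: [-0.3, 0.2, -3.9]
grip_width: 0.144
grasp_force: 110.9
```

```bash
python3 mv.py .467 .047 .10 -14.4 0; python3 - <<'E'
from workcell import *
import cv2,numpy as np
from h import *
for n in('scene','side'):
    c=camera(n);np.savez(n+'3.npz',**c);W,C,u,v=cloud(c)
    near=(abs(W[:,0]-.467)<.11)&(abs(W[:,1]-.045)<.11)&(W[:,2]>.05)
    bl=near&(C[:,2]>C[:,0]*1.6)&(C[:,2]>40)
    print(n,'z',np.percentile(W[bl,2],[1,99]).round(4));zt=np.percentile(W[bl,2],97)
    m=bl&(abs(W[:,2]-zt)<.006);print(m.sum(),rect(W[m]))
    if n=='scene':s=c['color'][100:400,150:450,::-1]
    else:b=c['color'][120:420,130:430,::-1]
cv2.imwrite('pics/t3.png',cv2.resize(np.hstack([s,b]),None,fx=1.33,fy=1.33))
E
```

```text
clk 10.97 p [0.4664 0.0467 0.2003] tray yaw -14.4 zaxis [ 0.    -0.001  1.   ] q [ 0.47  0.06 -0.68  1.88  0.04  1.21 -0.47] F [-0.3  0.2 -3.9] w 0.144 110.9
[0.467, 0.047, 0.1, -14.4, 0.0] dpos [0.0004, 0.0005, 0.1003] turn [-0.0006, -0.0005, -0.0]
scene z [0.1135 0.1572]
237 ((484.4012145996094, 53.0050048828125), (109.63496398925781, 145.0701141357422), 8.551399230957031)
side z [0.1146 0.1992]
128 ((458.51849365234375, 47.67655563354492), (122.63914489746094, 112.5621337890625), 77.65858459472656)
```

View pics/t3.png

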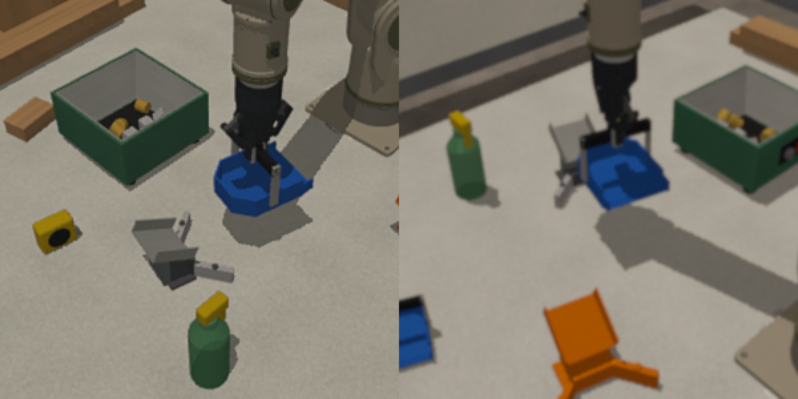

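The tray is empty and level in front of the dock at about (265,180) in the left half, and the blanks are in the hopper. I'll lower it and push in.

>>> {"fn": "move_arm", "kwargs": {
  "plan": [
    {"delta_pos":[0.001,0,0.05],"turn":[0,0,0],"fingers":1},
    {"delta_pos":[0.001,0,0.095],"turn":[0,0,0],"fingers":1},
    {"delta_pos":[0.001,0,0.11],"turn":[0,0,0],"fingers":1},
    {"delta_pos":[0.001,0,0.113],"turn":[0,0,0],"fingers":1},
    {"delta_pos":[0.001,0,0.113],"turn":[0,0,0],"fingers":1},
    {"delta_pos":[0.001,0.02,0.113],"turn":[0,0,0],"fingers":1},
    {"delta_pos":[0.001,0.04,0.113],"turn":[0,0,0],"fingers":1},
    {"delta_pos":[0.001,0.055,0.113],"turn":[0,0,0],"fingers":1},
    {"delta_pos":[0.001,0.06,0.113],"turn":[0,0,0],"fingers":1},
    {"delta_pos":[0.001,0.06,0.113],"turn":[0,0,0],"fingers":1}
  ],
  "force": 40
}}

```text
clock: 12.32
position: [0.525, 0.0334, 0.087]
ee_rot: [0.79, 0.613, 0.0, -0.001]
ft_force: [0.4, -0.6, -1.1]
grip_width: 0.146
grasp_force: 111.5
```

```bash
cat > dk.py <<'E'
from workcell import *
import numpy as np
o=get_obs();a=np.radians(-14.4);R=np.array([[np.cos(a),np.sin(a)],[-np.sin(a),np.cos(a)]])
print(o['clock'],'dock-frame TCP',R@(np.array(o['position'][:2])-[.535,.029]),'z',o['position'][2],'F dock',R@np.array(o['ft_force'][:2]),o['ft_force'][2],'mz',o['torque'])
E
python3 dk.py
```

```text
12.325 dock-frame TCP [-0.01080708  0.00177291] z 0.08704713911939 F dock [ 0.5236418 -0.4334235] -1.149737719555531 mz [-0.22159089 -0.22862202  0.07480039]
```

>>> {"fn": "move_arm", "kwargs": {
  "plan": [
    {"delta_pos":[0,0.003,0],"turn":[0,0,0],"fingers":1},
    {"delta_pos":[0,0.005,0],"turn":[0,0,0],"fingers":1},
    {"delta_pos":[0,0.007,0],"turn":[0,0,0],"fingers":1},
    {"delta_pos":[0,0.009,0],"turn":[0,0,0],"fingers":1},
    {"delta_pos":[0,0.01,0],"turn":[0,0,0],"fingers":1},
    {"delta_pos":[0,0.01,0],"turn":[0,0,0],"fingers":1}
  ],
  "force": 30
}}

```text
clock: 13.08
position: [0.5342, 0.0314, 0.087]
ee_rot: [0.79, 0.613, 0.0, -0.001]
ft_force: [-4.0, 2.1, 5.1]
grip_width: 0.141
grasp_force: 112.3
```

```bash
python3 dk.py
```

```text
13.075 dock-frame TCP [-0.00137314  0.00212093] z 0.08696859267625368 F dock [-4.35791314  1.0693567 ] 5.126450751477421 mz [ 0.38441952  0.81963829 -0.04780193]
```

>>> {"fn": "move_arm", "kwargs": {
  "plan": [
    {"delta_pos":[0,0.001,0],"turn":[0,0,0],"fingers":1},
    {"delta_pos":[0,0.002,0],"turn":[0,0,0],"fingers":1},
    {"delta_pos":[0,0.003,0],"turn":[0,0,0],"fingers":1},
    {"delta_pos":[0,0.003,0],"turn":[0,0,0],"fingers":1}
  ]
}}

```text
clock: 13.58
position: [0.5371, 0.0307, 0.0869]
ee_rot: [0.79, 0.613, 0.0, -0.001]
ft_force: [-3.5, 2.7, 5.9]
grip_width: 0.145
grasp_force: 112.3
```

```bash
python3 dk.py
```

```text
13.575 dock-frame TCP [0.00158018 0.00213353] z 0.08694797032597303 F dock [-4.05681708  1.75453466] 5.852544612165505 mz [ 0.4179403   0.85599271 -0.06240636]
```

>>> {"fn": "move_arm", "kwargs": {
  "plan": [
    {"delta_pos":[0,0.001,0],"turn":[0,0,0],"fingers":1},
    {"delta_pos":[0,0.002,0],"turn":[0,0,0],"fingers":1},
    {"delta_pos":[0,0.003,0],"turn":[0,0,0],"fingers":1},
    {"delta_pos":[0,0.003,0],"turn":[0,0,0],"fingers":1}
  ]
}}

```text
clock: 14.08
position: [0.538, 0.0305, 0.087]
ee_rot: [0.79, 0.614, -0.002, -0.002]
ft_force: [-16.6, 3.5, 17.3]
grip_width: 0.144
grasp_force: 114.4
```

```bash
python3 dk.py; python3 - <<'E'
from workcell import *
import cv2,numpy as np
from h import *
c=camera('scene');np.savez('scene4.npz',**c);s=c['color'][220:370,220:370,::-1]
c=camera('side');np.savez('side4.npz',**c);b=c['color'][190:340,180:330,::-1]
cv2.imwrite('pics/t4.png',cv2.resize(np.hstack([s,b]),None,fx=2.66,fy=2.66,interpolation=cv2.INTER_CUBIC))
E
```

```text
14.075 dock-frame TCP [0.00252675 0.00218844] z 0.08703057304577508 F dock [-16.93186757  -0.77656607] 17.276737739942842 mz [ 0.56855411  3.40278718 -0.04908276]
```

View pics/t4.png

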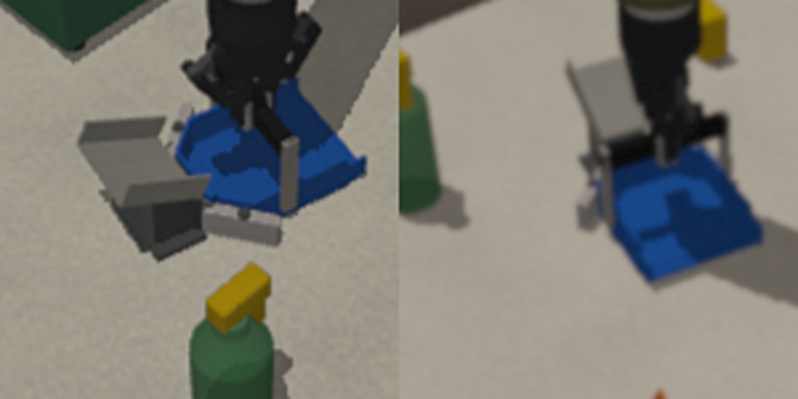

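The tray sits in the V with contact on the stop side, with about 17 N, no side force and little yaw moment. I'll relax and part the fingers slightly, then nudge the bar with the rear finger to check it's home.

>>> {"fn": "move_arm", "kwargs": {
  "plan": [
    {"delta_pos":[0,-0.001,0],"turn":[0,0,0],"fingers":1},
    {"delta_pos":[0,-0.002,0],"turn":[0,0,0],"fingers":1},
    {"delta_pos":[0,-0.002,0],"turn":[0,0,0],"fingers":0.65},
    {"delta_pos":[0,-0.002,0],"turn":[0,0,0],"fingers":0.65},
    {"delta_pos":[0,-0.002,0],"turn":[0,0,0],"fingers":0.65},
    {"delta_pos":[0,-0.002,0],"turn":[0,0,0],"fingers":0.65}
  ]
}}

```text
clock: 14.92
position: [0.5382, 0.0297, 0.0865]
ee_rot: [0.79, 0.613, -0.0, -0.001]
ft_force: [0.9, -0.3, -0.3]
grip_width: 0.35
grasp_force: 0.0
```

```bash
python3 dk.py; cat > chk.py <<'E'
from workcell import *
from h import *
import numpy as np
a=np.radians(-14.4);R2=np.array([[np.cos(a),np.sin(a)],[-np.sin(a),np.cos(a)]])
for n in('scene','side'):
    W,C,u,v=cloud(camera(n));D=np.c_[(W[:,:2]-[.535,.029])@R2.T,W[:,2]]
    near=(abs(D[:,0])<.1)&(abs(D[:,1])<.085)
    bl=near&(C[:,2]>C[:,0]*1.6)&(C[:,2]>40)
    rim=bl&(abs(D[:,2]-.04)<.004);fl=bl&(abs(D[:,2]-.004)<.005)&(D[:,0]<.02)&(abs(D[:,1])<.05)
    r=cv2.minAreaRect(D[rim][:,:2].astype(np.float32)*1000)
    A=np.c_[D[fl][:,:2],np.ones(fl.sum())];pl=np.linalg.lstsq(A,D[fl][:,2],rcond=None)[0]
    print(n,'rim',np.round(r[0],1),np.round(r[1],1),round(r[2],1),'x',np.percentile(D[rim,0],[1,99]).round(4),'y',np.percentile(D[rim,1],[1,99]).round(4),'floor slope/z',pl.round(4))
    for sgn in(1,-1):  # side walls: yaw
        w=rim&(abs(D[:,1]*sgn-.058)<.008)&(D[:,0]<.03)
        if w.sum()>20:
            f=cv2.fitLine(D[w][:,:2].astype(np.float32),cv2.DIST_HUBER,0,.001,.001).ravel();print('  wall',sgn,np.degrees(np.arctan(f[1]/f[0])).round(2),w.sum(),f[2:].round(4))
E
python3 chk.py
```

```text
14.925 dock-frame TCP [0.0029605  0.00147926] z 0.08651919386392706 F dock [ 0.94950751 -0.09558357] -0.32479573076134327 mz [-0.04483978  0.03588514 -0.03686604]
scene rim [5.1 0.5] [129.8 121.2] 0.6 x [-0.0573  0.0695] y [-0.0584  0.0608] floor slope/z [-0.0206  0.0022  0.0038]
  wall 1 -0.05 56 [-0.0122  0.0581]
side rim [-8.1  0.5] [108.3 123.6] 2.1 x [-0.0625  0.0435] y [-0.06    0.0605] floor slope/z [-0.0136  0.0036  0.0035]
  wall 1 0.18 38 [-0.0221  0.0586]
  wall -1 -0.16 34 [-0.0109 -0.0566]
```

>>> {"fn": "move_arm", "kwargs": {
  "plan": [
    {"delta_pos":[0,0.003,0],"turn":[0,0,0],"fingers":0.65},
    {"delta_pos":[0,0.006,0],"turn":[0,0,0],"fingers":0.65},
    {"delta_pos":[0,0.007,0],"turn":[0,0,0],"fingers":0.65},
    {"delta_pos":[0,0.008,0],"turn":[0,0,0],"fingers":0.65},
    {"delta_pos":[0,0.009,0],"turn":[0,0,0],"fingers":0.65},
    {"delta_pos":[0,0.009,0],"turn":[0,0,0],"fingers":0.65}
  ]
}}

```text
clock: 15.78
position: [0.5455, 0.028, 0.0863]
ee_rot: [0.79, 0.613, -0.001, -0.002]
ft_force: [-7.2, 0.8, 6.0]
grip_width: 0.352
grasp_force: 3.8
```

```bash
python3 dk.py
```

```text
15.775 dock-frame TCP [0.01046805 0.00160889] z 0.0863019357519178 F dock [-7.17634341 -1.03869724] 5.952027696852339 mz [0.20564104 1.56447086 0.0607907 ]
```

>>> {"fn": "move_arm", "kwargs": {
  "plan": [
    {"delta_pos":[0,-0.002,0],"turn":[0,0,0],"fingers":0.65},
    {"delta_pos":[0,-0.005,0],"turn":[0,0,0],"fingers":0.65},
    {"delta_pos":[0,-0.009,0],"turn":[0,0,0],"fingers":0.65},
    {"delta_pos":[0,-0.009,0],"turn":[0,0,0],"fingers":0.3},
    {"delta_pos":[0,-0.009,0],"turn":[0,0,0],"fingers":0.3},
    {"delta_pos":[0,-0.009,-0.03],"turn":[0,0,0],"fingers":0.3},
    {"delta_pos":[0,-0.009,-0.08],"turn":[0,0,0],"fingers":0.3},
    {"delta_pos":[0,-0.009,-0.13],"turn":[0,0,0],"fingers":0.3},
    {"delta_pos":[0,-0.009,-0.17],"turn":[0,0,0],"fingers":0.3},
    {"delta_pos":[0,-0.009,-0.18],"turn":[0,0,0],"fingers":0.3},
    {"delta_pos":[0,-0.009,-0.18],"turn":[0,0,0],"fingers":0.3}
  ]
}}

```text
clock: 17.15
position: [0.5386, 0.0294, 0.2665]
ee_rot: [0.79, 0.613, 0.0, -0.001]
ft_force: [0.4, -0.0, -0.8]
grip_width: 0.701
grasp_force: 0.0
```

```bash
python3 dk.py; python3 chk.py; python3 - <<'E'
from workcell import *
import cv2,numpy as np
from h import *
from scipy.spatial.transform import Rotation as R
o=get_obs();c=camera('wrist');T=np.eye(4);T[:3,:3]=R.from_quat(o['ee_rot']).as_matrix();T[:3,3]=o['position']
Y=np.linalg.inv(T@c['tool_from_camera']);c['R']=Y[:3,:3];c['t']=Y[:3,3];np.savez('w5.npz',**c)
im=c['color'][:,:,::-1];s=camera('scene')['color'][100:260,180:320,::-1]
s=cv2.resize(s,(420,480));cv2.imwrite('pics/t5.png',cv2.resize(np.hstack([im[:,110:490],s]),(800,480)))
E
```

```text
17.15 dock-frame TCP [0.00337734 0.00125606] z 0.2664988529237932 F dock [0.37218253 0.06907298] -0.8053499461563063 mz [-0.02125024 -0.00760385 -0.00244104]
scene rim [4.7 0.4] [122.8 129.1] 89.7 x [-0.0595  0.0687] y [-0.0604  0.0614] floor slope/z [-0.0182  0.0035  0.0039]
  wall 1 0.28 58 [-0.0263  0.0581]
  wall -1 0.57 37 [-0.0255 -0.0571]
side rim [-7.3 -0.1] [110.  124.4] 1.6 x [-0.0638  0.0468] y [-0.0598  0.061 ] floor slope/z [-0.0141  0.0031  0.0036]
  wall 1 -1.25 39 [-0.0349  0.058 ]
  wall -1 -1.44 32 [-0.0089 -0.057 ]
```

View pics/t5.png

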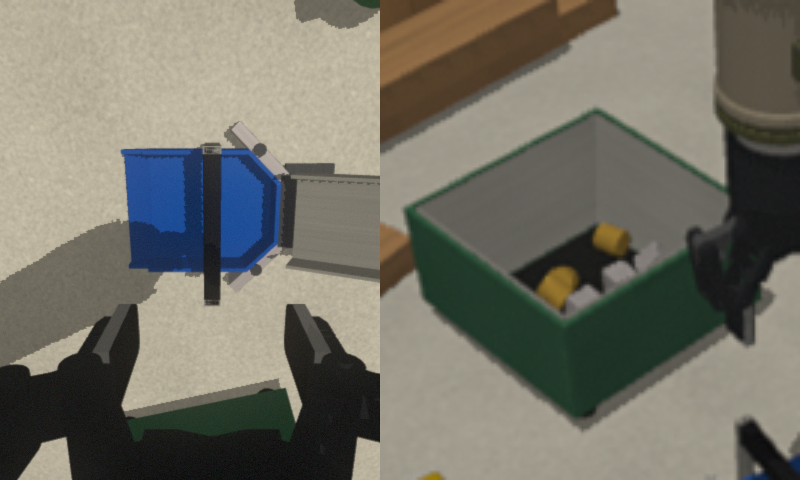

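```bash
python3 - <<'E'
from h import *
W,C,u,v=cloud(load('w5.npz'));a=np.radians(-14.4);R2=np.array([[np.cos(a),np.sin(a)],[-np.sin(a),np.cos(a)]])
D=np.c_[(W[:,:2]-[.535,.029])@R2.T,W[:,2]]*1000
bl=(C[:,2]>C[:,0]*1.6)&(abs(D[:,2]-40)<4)&(abs(D[:,0])<110)&(abs(D[:,1])<90)
gr=(abs(D[:,2]-32)<4)&(abs(C[:,0]-C[:,2])<30)&(C.mean(1)>110)
x,y=D[:,0],D[:,1]
for s in(1,-1):
    m=bl&(x>40)&(x<60)&(y*s>35);g=gr&(x>10)&(x<50)&(y*s>50)&(y*s<110)
    print(s,'tray x+|y| max',np.percentile((x+s*y)[m],[90,98]),'flank min',np.percentile((x+s*y)[g],[2,10]),m.sum(),g.sum())
m=bl&(abs(y)<25)&(x>40);d=(C.max(1)<75)&(abs(D[:,2]-32)<4)&(abs(y)<25)&(x>55)&(x<90)
print('rear',np.percentile(x[m],[50,98]),'stop',np.percentile(x[d],[2,10]) if d.any() else None)
f=cv2.fitLine(D[m][:,:2].astype(np.float32),cv2.DIST_HUBER,0,.1,.01).ravel();print('rear wall angle',np.degrees(np.arctan2(f[0],f[1])))
W,C,u,v=cloud(load('scene4.npz'))
from workcell import camera
c=camera('scene');W,C,u,v=cloud(c)
h=(abs(W[:,0]-.452)<.09)&(abs(W[:,1]+.314)<.09)&(W[:,2]<.11)
br=h&(C[:,0]>C[:,2]*1.7)&(C[:,0]>70)
im=np.zeros((480,640),np.uint8);im[v[br],u[br]]=255
n,l,s,ce=cv2.connectedComponentsWithStats(im);print('brass blobs',s[1:,4],ce[1:].round())
c=camera('side');cv2.imwrite('pics/t6.png',np.hstack([cv2.resize(camera('scene')['color'][160:220,215:285,::-1],(400,400),interpolation=cv2.INTER_CUBIC),cv2.resize(c['color'][180:240,360:430,::-1],(400,400),interpolation=cv2.INTER_CUBIC)]))
E
```

```text
1 tray x+|y| max [94.17164395 94.51889091] flank min [95.54045322 96.75252012] 108 416
-1 tray x+|y| max [94.11861433 94.93416449] flank min [95.52649571 96.92654277] 114 272
rear [62.82651761 65.15047018] stop [67.64531833 68.40719988]
rear wall angle 0.0011586276
brass blobs [ 93 128] [[257. 179.]
 [239. 195.]]
```

View pics/t6.png

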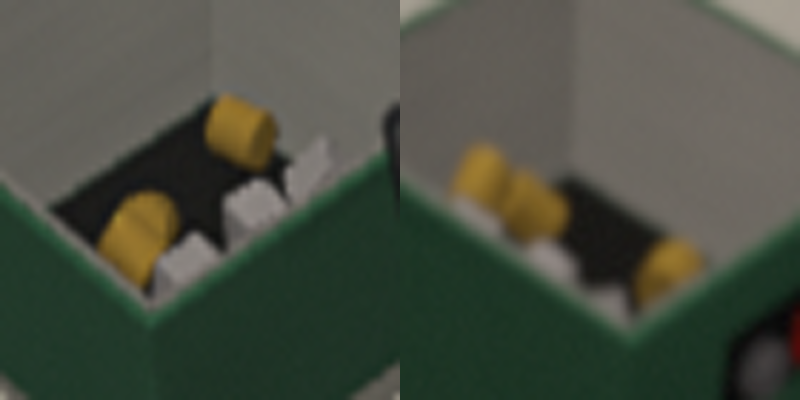

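All six blanks are in the hopper: three brass, at (240,130) and (140,235) with the third clear in the right half, and three aluminium. The tray measures flush within about 1 mm against the stop and both flanks, it's flat, and the gripper is clear. I'm handing in.

```bash
python3 -c "
from workcell import *
print(hand_in())"
```

```text
the job is handed in; nothing more can be done
None
```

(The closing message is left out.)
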